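# Refit the encoder knob and hold it in

## Task

On the grey control console, press the green button fully down and let it spring back up. Then take the black pointer knob from the blue mat, turn it so that the flat in its bore (under the white pointer) matches the flat of the brass D-shaft on the console, and push it fully home on the shaft. Finish while still holding the knob and keeping it pressed so that the sprung shaft is pushed all the way in; do not let go, and leave the other things on the bench where they are.

Things in the scene. Friction and masses are not known exactly. Their poses are not given: they have to be found in the camera images.
- console: low grey console with dark top panel, 200 (x) x 240 (y) x 62 mm high, fixed; origin at centre of underside, z up, x away from the robot. Green button at (-45, 55) mm, D-shaft at (-45, -60) mm from its centre; on the far half a display, a small grey fitted knob (14 mm high) and two binding posts (18 mm)
- wake_top (a point): centre of the top of the green push button (24 mm across, in a 40 mm black housing; its top stands 22 mm above the console's top panel when up)
- wake (a joint): travel of the green button in m: 0 up, 0.006 fully down (about 5 N); it springs back by itself
- shaft: upright brass D-shaft, 12 mm diameter, flat 2 mm from the axis; origin on the axis at its top end, z up, x from the axis to the flat. Stands 26 mm above the panel when up; its top 3 mm taper to 8.6 mm diameter. A 34 mm white collar turns with it, 18 mm below the top, with a red tick pointing to the flat. Turns stiffly (0.06 N m, 0.6 rad either way)
- plunger (a joint): how far the D-shaft is pushed down against its spring, in m: 0 up, 0.004 fully in; 3 N to begin to move, 8 N fully in; springs back
- knob: black pointer knob, loose, about 50 g, standing bore-down on the mat. Drum 44 mm across (16-sided), 15 mm high; on it a grip bar 42 mm long (x), 14 mm wide (y), from 15 to 39 mm height, to be gripped across y. Origin at centre of underside, z up; x points to the bar's white-marked end
- knob_bore (a point): centre of the knob's bore roof, on its axis 15 mm above the underside. The D-shaped bore opens at the underside, 13.4 mm across, 15 mm deep, its flat 2.6 mm from the axis on the knob's +x side. Knob home: this point on the shaft's origin, x axes alike
- knob_mark (a point): outer top end of the white pointer line: 21 mm from the knob's axis along its x, 39 mm above its underside
- mat: blue work mat, fixed, 300 x 360 mm, 3 mm thick; origin at centre of underside
- spare_knob: plain round grey knob, 36 mm across, 22 mm tall, silver top; no pointer; loose on the mat; does not belong on this shaft; origin at centre of underside
- flux_jar: small round jar with orange cap, 36 mm across, 40 mm tall, loose on the mat; origin at centre of underside
- spool: solder spool standing on its flange, 60 mm across, 38 mm tall, loose; origin at centre of underside
- screwdriver: red-handled screwdriver, 200 mm long, 26 mm thick handle, lying between the robot and the mat, loose; origin midway along it, on the bench; x along it towards the tip
- meter: yellow hand-held multimeter lying on its back, 180 x 85 x 44 mm, loose; origin at centre of underside
- board: green circuit board, 90 x 130 mm, 20 mm tall with its parts, loose, at the left; origin at centre of underside
Not all that is in view belongs to the job. What is shaped like the knob but pink or turquoise is not meant.

How it is judged:
By the outcome, as a careful person would: the job done as asked, in the order asked, and still so for the second after the job is handed in, while the arm keeps its last pose, push and grip.
It also fails if it takes over 48 s, if anything falls off the work surface, if the arm or the gripper's body presses on something with over 40 N, if the wrist force passes 120 N, or if a joint passes its speed limit or range.

## Robot

A 6-joint arm with a two-finger parallel gripper is mounted at the origin on the work surface. World frame = base frame: x ahead of the robot, y to its left, z up, the work surface at z = 0. Lengths are in m, angles in rad, forces in N, time in s.
With the tool pointing down it reaches from about 0.375 to 0.9 m from the base axis. Payload 3.1 kg.
Tool frame: the origin (TCP) lies at the very end of the fingers, on their centre line; the grasp point (between the pads) lies 19 mm behind it; z points along the fingers, y is the direction in which the jaws open and shut (so a half turn about z gives the same grasp; the last joint's range is limited). The gripper opens to 85 mm and grips with 20 to 120 N. Pads are 22 mm wide; open, the fingers measure 114 mm over their backs; the gripper's body (76 mm by 85 mm) begins 54 mm behind the grasp point. The pads swing forward as they close: fully open they stand 13 mm farther back than shut.
Start: joints at [1.042, 0.527, 1.433, -0, 1.181, -0.178], TCP at [0.214, 0.587, 0.231] pointing down, gripper open.
Joint ranges: [-3.08, 3.08], [-0.75, 2.2], [0.22, 2.44], [-1.43, 4.57], [0, 2.65], [-2.85, 2.85]. Speed limits (rad/s): [2.79, 2.79, 3.14, 3.14, 3.14, 3.14].

## Interface

Orientations are given as a unit quaternion [x, y, z, w].
In Python, from station import * gives the robot as it stands.
- The arm moves only by the tool jog_arm, never from a script. Its argument "motion" is a list of rows, each a list of 5 numbers: the shift along the world's x, y, z in cm, then the turn about the world's z in degrees, then the closure in counts, from 0 (fully open) to 255 (shut). In form: [[tx, ty, tz, yaw, jaw], ...]. A call has 1 to 10 rows; each row shifts and turns the pose as measured when the row begins; what a row does not reach is not made up. A row lasts 1/12 s, in which the tool goes at most 41.7 mm and 7.16 degrees, less where a joint would pass 70% of its speed; a pose out of reach is approached as far as the arm can. A call with a gripper value outside its range is refused whole. The fingers move at their own pace and stop on an object; "squeeze" is the grip in N (left out, the last holds). Time passes only in rows, so rows that do not move let the fingers close. It gives the time, the measured TCP pose, the force and the opening at its end, in the units of the state.
- sense(): the state, without advancing time (a new reading comes with each control period).
- snapshot(name): name is "scene" or "top"; returns a dict with "img" (400x640x3 uint8, red, green, blue), "depth" (400x640 float32, m along the optical axis (not along the pixel's ray), 0 where there is no reading), "intrinsics" (3x3 intrinsics, pixels), "eye" and "attitude" of the camera in the world. Camera axes: x right, y down, z forward; pixel columns grow to the right and rows downward; lengths in m; the calibration is good to about 2 mm. A picture is of the moment at which its call begins.
- sign_off(): hands the job in, once; it reports no verdict.
The state is a dict: "t": time; "q": joint angles; "qd": joint speeds; "tau": joint torques, N m; "tcp_pos": TCP position; "tool_rot": TCP orientation; "force": force on the tool from outside, world axes, zero at the start; "ft_torque": the same for the moment, N m; "finger_gap": opening from 0.0 (shut) to 1.0 (fully open).
Only numpy, scipy, OpenCV 4.12 (cv2) and the standard library are available. Lean on these libraries where they do the work, as an engineer would, in place of code of your own. Each camera call takes 0.05 s, during which the arm holds its last target.

## Working session

There is one attempt and no reset: what is moved stays moved. The work goes in short steps, Python scripts to look and compute and a tool call to move; the robot and the scene stay as the last step left them, time stands still between calls to the robot, and variables do not carry over. Pictures are saved under pics/ and viewed, and the job is handed in when it is done.

Besides the shell and the picture viewer there is one more tool, called by a JSON object that holds its "api" and its "payload". jog_arm: Moves the arm, as the interface text tells. Its arguments: {"type":"object","properties":{"motion":{"type":"array","items":{"type":"array","items":{"type":"number"}}},"squeeze":{"type":"number"}},"required":["motion"]}

```bash
mkdir -p pics; ls; python3 - <<'E'
from station import *
import numpy as np,cv2
s=sense(); print(s)
for n in("scene","top"):
    d=snapshot(n); np.savez(f"{n}0.npz",**d); cv2.imwrite(f"pics/{n}0.png",d["img"][:,:,::-1]); print(n,d["intrinsics"],d["eye"],d["attitude"])
E
```

```text
pics
{'t': 0.0, 'q': array([ 1.04252034e+00,  5.28451362e-01,  1.43392633e+00, -1.97916273e-05,
        1.18135723e+00, -1.78508751e-01]), 'qd': array([-2.12678298e-03,  9.55912520e-04, -1.12477165e-03, -2.44611016e-05,
        1.65351226e-04,  5.25411342e-04]), 'tau': array([ 1.96626485e-05, -4.42353880e+01, -1.78022575e+01, -2.15946284e-04,
        8.35617335e-03, -1.70947953e-05]), 'tcp_pos': array([0.21378984, 0.58653484, 0.23033505]), 'tool_rot': array([ 1.73989721e-01,  9.84746886e-01, -1.00810975e-03, -3.62115634e-04]), 'force': array([-0.31943865,  0.67732614, -0.12296829]), 'ft_torque': array([-0.01891534, -0.02465995, -0.02661538]), 'finger_gap': 1.001101894996726}
scene [[436.26921536   0.         316.10818837]
 [  0.         436.26921536 195.07804061]
 [  0.           0.           1.        ]] [ 1.22072699 -0.59222164  0.99548793] [ 0.84231706  0.38970454 -0.15109626 -0.34029731]
top [[451.46311183   0.         318.4728654 ]
 [  0.         451.46311183 198.90979142]
 [  0.           0.           1.        ]] [3.00972610e-01 1.08491008e-03 1.39830369e+00] [ 0.70841303 -0.70012746  0.06859334 -0.05716189]
```

View pics/scene0.png

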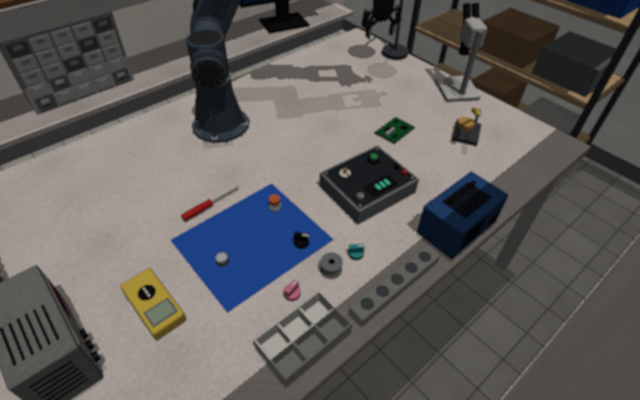

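View pics/top0.png

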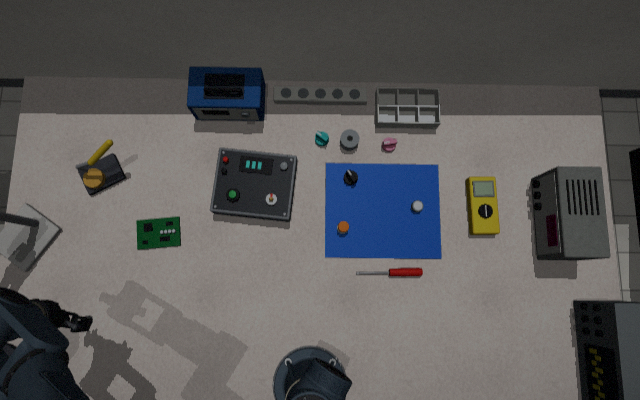

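The top view shows the console at about (254,184), the green button at (232,195), the shaft collar at (271,199) and the black knob at (351,177) on the mat. I'll enlarge these next.

```bash
cat > h.py <<'E'
import numpy as np,cv2
from scipy.spatial.transform import Rotation as R
def load(f): return dict(np.load(f))
def w2p(d,P):
    P=np.atleast_2d(P); c=R.from_quat(d["attitude"]).inv().apply(P-d["eye"]); uv=c@d["intrinsics"].T; return uv[:,:2]/uv[:,2:]
def ray(d,u,v):
    r=np.linalg.solve(d["intrinsics"],np.array([u,v,1.])); return R.from_quat(d["attitude"]).apply(r)
def atz(d,u,v,z):
    r=ray(d,u,v); return d["eye"]+r*(z-d["eye"][2])/r[2]
def atd(d,u,v):
    return d["eye"]+ray(d,u,v)*d["depth"][int(round(v)),int(round(u))]
def crop(d,u0,v0,u1,v1,k,f):
    im=d["img"][v0:v1,u0:u1,::-1]; im=cv2.resize(im,None,fx=k,fy=k,interpolation=cv2.INTER_CUBIC)
    for u in range(u0-u0%10+10,u1,10):
        cv2.putText(im,str(u),((u-u0)*k,10),0,.35,(0,255,255),1); cv2.line(im,(int((u-u0+.5)*k),12),(int((u-u0+.5)*k),18),(0,255,255),1)
    for v in range(v0-v0%10+10,v1,10):
        cv2.putText(im,str(v),(0,int((v-v0+.5)*k)+4),0,.35,(0,255,255),1); cv2.line(im,(24,int((v-v0+.5)*k)),(30,int((v-v0+.5)*k)),(0,255,255),1)
    cv2.imwrite(f,im)
E
python3 - <<'E'
from h import *
t=load("top0.npz"); s=load("scene0.npz")
crop(t,205,140,305,225,7,"pics/a.png"); crop(t,320,155,380,200,12,"pics/b.png")
crop(s,315,140,425,220,7,"pics/c.png"); crop(s,280,220,330,260,14,"pics/d.png")
E
```

```text
(no output)
```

View pics/a.png

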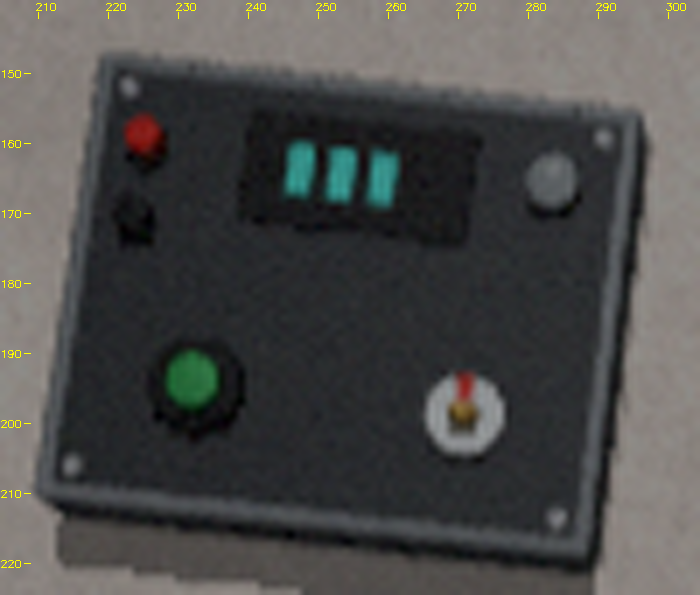

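View pics/b.png

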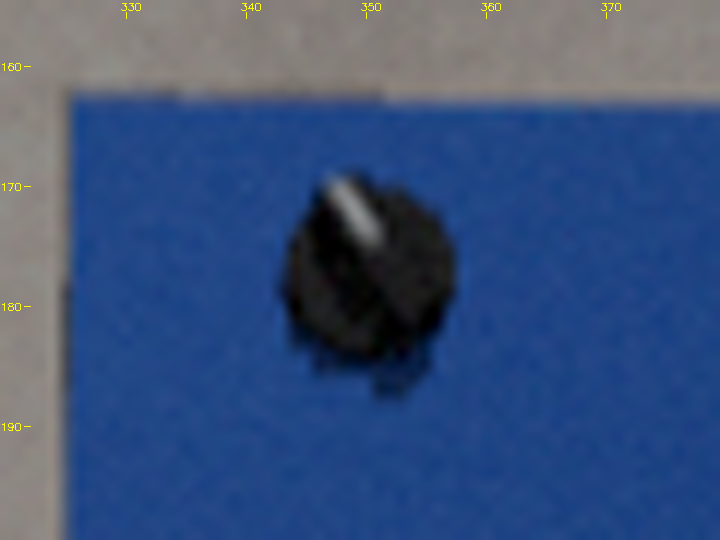

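View pics/c.png

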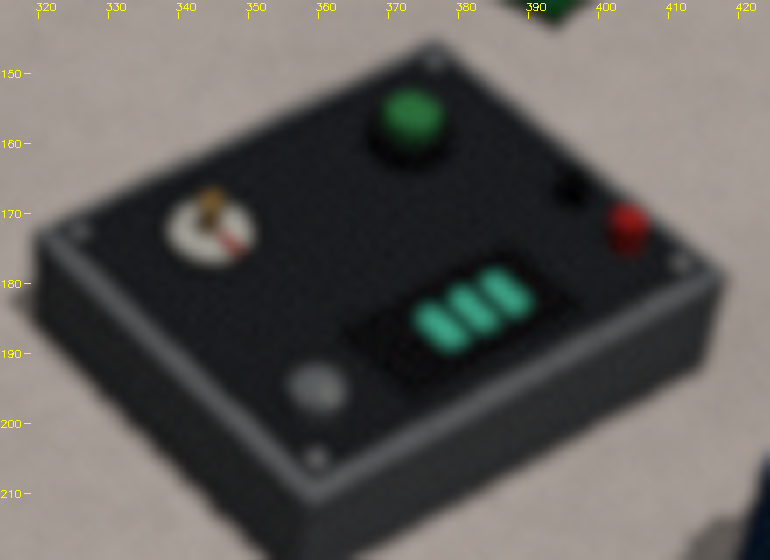

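View pics/d.png

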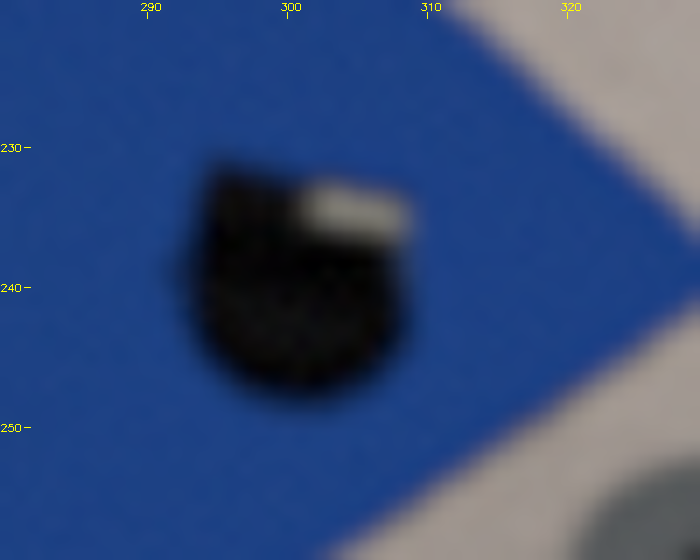

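```bash
python3 - <<'E'
from h import *
t=load("top0.npz"); s=load("scene0.npz")
def tri(a,b):
    A=[];B=[]
    for d,p in((t,a),(s,b)):
        r=ray(d,*p); r/=np.linalg.norm(r); M=np.eye(3)-np.outer(r,r); A.append(M);B.append(M@d["eye"])
    return np.linalg.solve(sum(A),sum(B))
F={"button":((231.9,193.5),(373.6,155.6),.084),"shaft":((270.5,197.6),(344.8,167.6),.088),"collar":((270.9,198.6),(344.6,172.5),.070),"tick":((271.1,193.1),(348.8,175.2),.070),
"mark_out":((347.2,169.5),(308.6,234.9),.042),"mark_in":((350.8,174.7),(301.2,234.4),.042)}
for k,(a,b,z) in F.items():
    print(k,tri(a,b).round(4),atz(t,*a,z).round(4),atz(s,*b,z).round(4),atd(t,*a).round(4))
# console edge fit via depth: points with z 0.057..0.068 in top
v,u=np.mgrid[120:240,195:315]
dd=t["depth"][v,u]; c=np.stack([u,v,np.ones_like(u)],-1)@np.linalg.inv(t["intrinsics"]).T*dd[...,None]
P=R.from_quat(t["attitude"]).apply(c.reshape(-1,3))+t["eye"]
m=(P[:,2]>.054)&(P[:,2]<.067); 
r=cv2.minAreaRect((P[m,:2]*1000).astype(np.float32)); print(r, np.median(P[m,2]))
# knob depth points
v,u=np.mgrid[160:195,335:370]
dd=t["depth"][v,u]; c=np.stack([u,v,np.ones_like(u)],-1)@np.linalg.inv(t["intrinsics"]).T*dd[...,None]
P=R.from_quat(t["attitude"]).apply(c.reshape(-1,3))+t["eye"]
b=P[P[:,2]>.034]; dr=P[(P[:,2]>.012)&(P[:,2]<.026)]; mt=P[P[:,2]<.008]
print(len(b),b.mean(0),cv2.minAreaRect((b[:,:2]*1000).astype(np.float32)));a=P[P[:,2]>.012]; print(cv2.minEnclosingCircle((a[:,:2]*1000).astype(np.float32)),np.median(mt[:,2]))
E
```

```text
button [0.5503 0.2366 0.0827] [0.5505 0.237  0.084 ] [0.5509 0.2346 0.084 ] [0.5497 0.2362 0.0882]
shaft [0.5382 0.1217 0.0904] [0.539  0.1224 0.088 ] [0.5361 0.1229 0.088 ] [0.5393 0.1226 0.0861]
collar [0.5388 0.1221 0.07  ] [0.5392 0.1228 0.07  ] [0.5384 0.1214 0.07  ] [0.5364 0.1213 0.0856]
tick [0.5559 0.1226 0.0705] [0.556  0.1227 0.07  ] [0.5555 0.123  0.07  ] [0.5563 0.1228 0.068 ]
mark_out [ 0.6386 -0.1075  0.0431] [ 0.6388 -0.1076  0.042 ] [ 0.6379 -0.1069  0.042 ] [ 0.6387 -0.1075  0.0424]
mark_in [ 0.6224 -0.1197  0.0398] [ 0.6225 -0.1187  0.042 ] [ 0.6233 -0.1216  0.042 ] [ 0.6229 -0.1188  0.0403]
((590.4370727539062, 178.00872802734375), (240.46243286132812, 201.4335479736328), 84.46421813964844) 0.06279529053112509
70 [ 0.60335997 -0.11282217  0.11882697] ((466.55413818359375, -71.00176239013672), (37.98353576660156, 359.1827087402344), 72.51045989990234)
((476.0280456542969, -65.13956451416016), 187.16339111328125) 0.003163441845940307
```

```bash
python3 - <<'E'
from h import *
t=load("top0.npz"); s=load("scene0.npz")
for d,(u0,v0,u1,v1) in((t,(335,160,370,195)),(s,(285,222,318,256))):
    v,u=np.mgrid[v0:v1,u0:u1]; dd=d["depth"][v,u]; c=np.stack([u,v,np.ones_like(u)],-1)@np.linalg.inv(d["intrinsics"]).T*dd[...,None]
    P=R.from_quat(d["attitude"]).apply(c.reshape(-1,3))+d["eye"]; im=d["img"][v,u].reshape(-1,3).astype(int); ok=dd.ravel()>.1
    b=P[ok&(P[:,2]>.034)&(P[:,2]<.06)]; a=P[ok&(P[:,2]>.01)&(P[:,2]<.06)]
    print(len(b),b.mean(0),cv2.minAreaRect((b[:,:2]*1000).astype(np.float32)),cv2.fitLine(b[:,:2].astype(np.float32),cv2.DIST_L2,0,.01,.01).ravel())
    print(cv2.minEnclosingCircle((a[:,:2]*1000).astype(np.float32)))
    w=(im.min(1)>75)&(P[:,2]>.03); 
    # white line: intersect with z=.042
    uu=np.stack([u.ravel(),v.ravel()],1)[w]; Q=np.array([atz(d,x,y,.042) for x,y in uu]); f=cv2.fitLine(Q[:,:2].astype(np.float32),cv2.DIST_L2,0,.01,.01).ravel()
    print(len(Q),Q.mean(0),f,np.degrees(np.arctan2(f[1],f[0])))
for d,(u0,v0,u1,v1) in((t,(262,188,282,210)),(s,(335,160,356,182))):
    v,u=np.mgrid[v0:v1,u0:u1]; im=d["img"][v,u].reshape(-1,3).astype(int); uv=np.stack([u.ravel(),v.ravel()],1)
    red=(im[:,0]-im[:,1]>50)&(im[:,0]-im[:,2]>40)&(im[:,1]-im[:,2]<15); wh=(im.min(1)>90)
    g=lambda m:np.array([atz(d,x,y,.070) for x,y in uv[m]])
    A=g(red); W=g(wh); c=cv2.minEnclosingCircle((W[:,:2]*1000).astype(np.float32)); mr=A.mean(0)[:2]*1000; print(len(A),mr,c,W.mean(0)); 
    for cc in (c[0],(539.2,122.4)):
        e=mr-cc; print(np.degrees(np.arctan2(e[1],e[0])),np.hypot(*e))
E
```

```text
66 [ 0.62168648 -0.11972563  0.04128293] ((621.4561157226562, -119.9660415649414), (41.396751403808594, 15.434635162353516), 39.49503707885742) [ 0.80922496  0.5874989   0.62168646 -0.11972563]
((618.1060791015625, -128.18858337402344), 63.87794876098633)
10 [ 0.63034554 -0.11374883  0.042     ] [ 0.8128595   0.5824598   0.6303455  -0.11374883] 35.623737
77 [ 0.62402117 -0.12214062  0.03981345] ((623.149169921875, -120.498291015625), (40.8029670715332, 17.902603149414062), 38.43061065673828) [ 0.8059826   0.5919393   0.6240212  -0.12214062]
((625.32861328125, -122.55555725097656), 21.817670822143555)
18 [ 0.63052595 -0.11036462  0.042     ] [ 0.29845443 -0.9544239   0.63052595 -0.11036462] -72.6352
5 [550.78239036 123.40142441] ((538.70703125, 122.67793273925781), 17.057249069213867) [0.53780448 0.12242945 0.07      ]
3.428761246471825 12.097013590568723
4.941558119388436 11.62560180278694<stdin>:17: RuntimeWarning: Mean of empty slice.
  ret = ret.dtype.type(ret / rcount)
Traceback (most recent call last):
IndexError: invalid index to scalar variable.
```

```bash
python3 - <<'E'
from h import *
t=load("top0.npz"); s=load("scene0.npz")
# rectify the collar plane z=.070: world-aligned 44mm patch, x up, y left, 0.1mm px, plus both cams
for n,d in(("t",t),("s",s)):
    g=np.arange(-.022,.022,.0001); X,Y=np.meshgrid(.5392-g,.1224-g,indexing="ij")
    P=np.stack([X.ravel(),Y.ravel(),np.full(X.size,.070)],1); uv=w2p(d,P).astype(np.float32).reshape(440,440,2)
    im=cv2.remap(d["img"],uv[...,0],uv[...,1],cv2.INTER_CUBIC)[:,:,::-1].copy()
    if n=="t": a=im
cv2.imwrite("pics/col.png",np.hstack([a,im])) if cv2.imwrite("pics/col.png",np.hstack([cv2.resize(a,(396,396)),cv2.resize(im,(396,396))])) else 0
cv2.imwrite("pics/col.png",np.hstack([cv2.resize(a,(396,396)),cv2.resize(im,(396,396))]))
E
```

```text
(no output)
```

View pics/col.png

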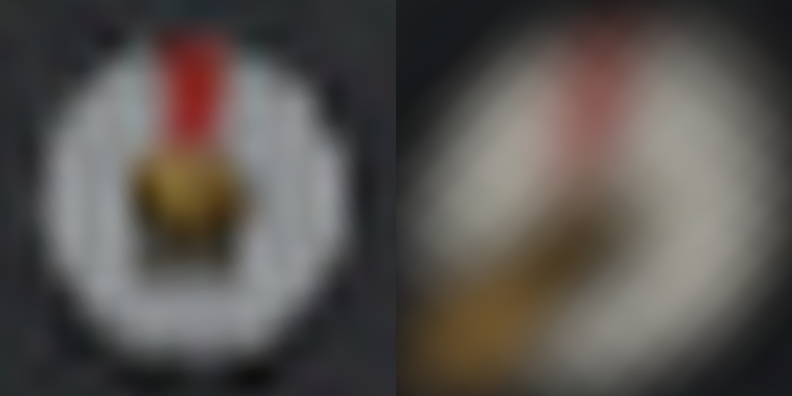

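{"api": "jog_arm", "payload": {"motion": [[2.6, -2.7, -0.6, 0, 255], [2.6, -2.7, -0.6, 0, 255], [2.6, -2.7, -0.6, 0, 255], [2.6, -2.7, -0.6, 0, 255], [2.6, -2.7, -0.6, 0, 255], [2.6, -2.7, -0.6, 0, 255], [2.6, -2.7, -0.6, 0, 255], [2.6, -2.7, -0.6, 0, 255], [2.6, -2.7, -0.6, 0, 255], [2.6, -2.7, -0.6, 0, 255]], "squeeze": 60}}

```text
t: 0.93
tcp_pos: [0.4742, 0.3099, 0.1659]
tool_rot: [0.166, 0.986, 0.0, -0.003]
force: [0.3, 1.5, 0.7]
finger_gap: 0.002
```

The rectified collar pictures put the red tick within about 2° of world +x: at (193,85) against a collar centre of (197,203). I'll take the shaft yaw as about +1°. Next I move above the button.

{"api": "jog_arm", "payload": {"motion": [[2.5, -2.4, -1.0, 0, 255], [2.5, -2.4, -1.0, 0, 255], [2.5, -2.4, -1.5, 0, 255], [0.5, -0.4, -1.5, 0, 255], [0, 0, 0, 0, 255]]}}

```text
t: 1.35
tcp_pos: [0.5633, 0.2223, 0.1118]
tool_rot: [0.17, 0.985, -0.0, -0.002]
force: [-1.5, 0.1, -0.2]
finger_gap: 0.002
```

{"api": "jog_arm", "payload": {"motion": [[-1.2, 1.4, 0, 0, 255], [0, 0, 0, 0, 255], [0, 0, 0, 0, 255]]}}

```text
t: 1.6
tcp_pos: [0.5507, 0.2353, 0.1106]
tool_rot: [0.172, 0.985, -0.001, -0.003]
force: [0.3, -0.5, 0.5]
finger_gap: -0.002
```

{"api": "jog_arm", "payload": {"motion": [[0, 0.15, -1.5, 0, 255], [0, 0, -0.9, 0, 255], [0, 0, -0.3, 0, 255], [0, 0, -0.3, 0, 255], [0, 0, -0.3, 0, 255]]}}

```text
t: 2.02
tcp_pos: [0.5507, 0.2392, 0.0801]
tool_rot: [0.169, 0.986, -0.0, -0.001]
force: [-0.8, -1.8, 4.1]
finger_gap: 0.0
```

{"api": "jog_arm", "payload": {"motion": [[0, -0.1, -0.3, 0, 255], [0, 0, -0.3, 0, 255], [0, 0, -0.3, 0, 255]]}}

```text
t: 2.27
tcp_pos: [0.5508, 0.2391, 0.0778]
tool_rot: [0.169, 0.986, 0.0, -0.0]
force: [-6.1, -1.7, 19.7]
finger_gap: -0.001
```

Force is 20 N with the TCP at z=0.0778, so the button is bottomed out. I'll lift off and check that it springs back.

{"api": "jog_arm", "payload": {"motion": [[0, 0, 1.0, 0, 255], [0, 0, 3.0, 0, 255], [0, -1.0, 3.0, 6, 180], [0.6, -3.5, 0, 6, 110], [0.6, -3.5, 0, 6, 110], [0.6, -3.5, 0, 6, 110], [0.6, -3.5, 0, 6, 110], [0.6, -3.5, 0, 6, 110], [0.6, -3.5, 0, 6, 110], [0.6, -3.5, 0, 6, 110]]}}

```text
t: 3.1
tcp_pos: [0.5952, -0.0178, 0.1571]
tool_rot: [-0.273, 0.962, 0.002, 0.007]
force: [1.0, 0.0, -0.6]
finger_gap: 0.572
```

```bash
python3 - <<'E'
from station import *
from h import *
for n in("scene","top"):
    d=snapshot(n); np.savez(f"{n}1.npz",**d); crop(d,*((315,140,425,220) if n=="scene" else (205,140,305,225)),4,f"pics/{n}1.png")
a=cv2.imread("pics/scene1.png");b=cv2.imread("pics/top1.png");h=min(len(a),len(b));cv2.imwrite("pics/m1.png",np.hstack([a[:h,:400],b[:h]]))
E
```

```text
(no output)
```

View pics/m1.png

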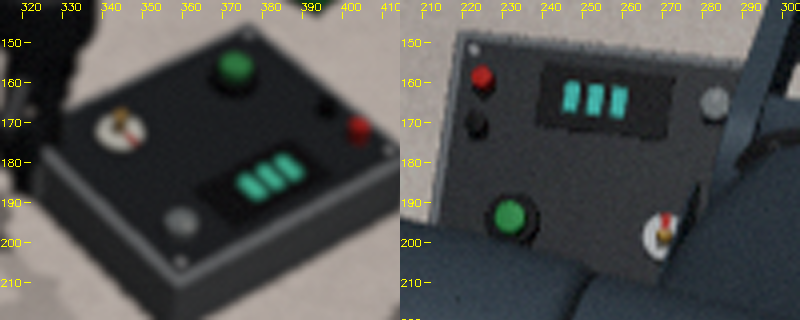

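The button is back up at (373,156) in the scene view and (232,193) in the top view, the same pixels as before. Next, the knob.

{"api": "jog_arm", "payload": {"motion": [[0.7, -3.5, -1.5, 2, 110], [0.8, -3.3, -1.5, 1, 110], [0.5, -1.5, -1.0, 0, 110], [0, 0, 0, 0, 110], [0, 0, 0, 0, 110]]}}

```text
t: 3.62
tcp_pos: [0.6176, -0.1044, 0.1177]
tool_rot: [-0.29, 0.957, 0.001, 0.009]
force: [0.1, -0.2, -0.5]
finger_gap: 0.57
```

{"api": "jog_arm", "payload": {"motion": [[0.4, -1.5, 0, 2.8, 110], [0, 0, -1.5, 0, 110], [0, 0, -1.5, 0, 110], [0, 0, 0, 0, 110], [0, 0, 0, 0, 110]]}}

```text
t: 4.03
tcp_pos: [0.621, -0.1108, 0.0894]
tool_rot: [-0.316, 0.949, 0.003, 0.01]
force: [0.2, 0.2, 0.3]
finger_gap: 0.57
```

```bash
cat >> h.py <<'E'
def rep():
    from station import sense
    s=sense(); M=R.from_quat(s["tool_rot"]).as_matrix()
    print("t",round(s["t"],2),"tcp",s["tcp_pos"].round(4),"jawyaw",round(np.degrees(np.arctan2(M[1,1],M[0,1])),2),"zaxis",M[:,2].round(4),"F",s["force"].round(1),"T",s["ft_torque"].round(2),"gap",round(s["finger_gap"],3),"q",s["q"].round(3))
E
python3 - <<'E'
from h import *
rep()
E
```

```text
t 4.03 tcp [ 0.621  -0.1108  0.0894] jawyaw 126.86 zaxis [ 0.0163  0.0126 -0.9998] F [0.2 0.2 0.3] T [-0.06 -0.02  0.02] gap 0.57 q [-0.362  0.709  1.539  0.023  0.883 -2.59 ]
```

{"api": "jog_arm", "payload": {"motion": [[0.1, -0.9, 0, 0, 110], [0, 0, 0, 0, 110], [0, 0, 0, 0, 110]]}}

```text
t: 4.28
tcp_pos: [0.6224, -0.117, 0.0917]
tool_rot: [-0.318, 0.948, 0.003, 0.01]
force: [-0.3, -0.4, 1.6]
finger_gap: 0.571
```

```bash
python3 - <<'E'
from h import *
rep()
from station import *
for n in("scene","top"):
    d=snapshot(n); np.savez(f"{n}2.npz",**d); crop(d,*((265,195,345,275) if n=="scene" else (310,140,390,220)),5,f"pics/{n}2.png")
a=cv2.imread("pics/scene2.png");b=cv2.imread("pics/top2.png");cv2.imwrite("pics/m2.png",np.hstack([a,b]))
E
```

```text
t 4.28 tcp [ 0.6224 -0.117   0.0917] jawyaw 127.06 zaxis [ 0.0174  0.0128 -0.9998] F [-0.3 -0.4  1.6] T [-0.01 -0.   -0.01] gap 0.571 q [-0.371  0.708  1.531  0.023  0.891 -2.603]
```

View pics/m2.png

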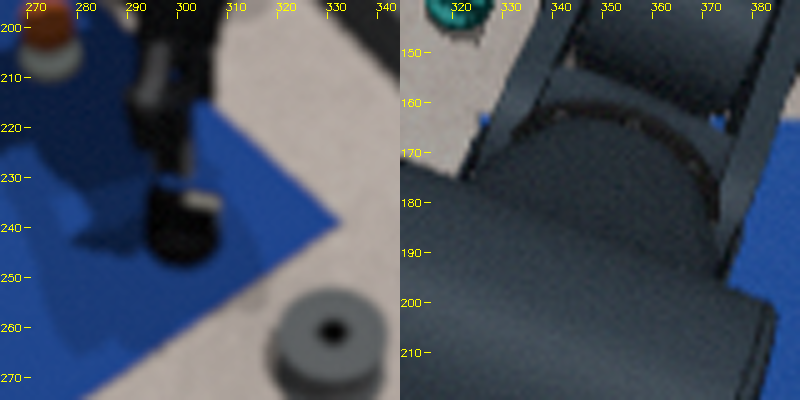

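The knob is undisturbed at (302,240) in the scene view, below the open jaws. Going down.

{"api": "jog_arm", "payload": {"motion": [[0, -0.3, -2.0, 0, 110], [0, 0, -2.0, 0, 110], [0, 0, -1.5, 0, 110], [0, 0, -0.6, 0, 110], [0, 0, 0, 0, 110], [0, 0, 0, 0, 110]]}}

```text
t: 4.88
tcp_pos: [0.6255, -0.1217, 0.0329]
tool_rot: [-0.317, 0.948, 0.0, 0.014]
force: [0.3, 0.6, -0.4]
finger_gap: 0.569
```

```bash
python3 - <<'E'
from h import *
rep()
E
```

```text
t 4.88 tcp [ 0.6255 -0.1217  0.0329] jawyaw 126.99 zaxis [ 0.0261  0.0095 -0.9996] F [ 0.3  0.6 -0.4] T [-0.04 -0.01 -0.03] gap 0.569 q [-0.376  0.797  1.549  0.026  0.775 -2.611]
```

{"api": "jog_arm", "payload": {"motion": [[-0.35, 0.15, 0, 0, 110], [0, 0, -0.6, 0, 110], [0, 0, -0.4, 0, 110], [0, 0, 0, 0, 110]]}}

```text
t: 5.22
tcp_pos: [0.6235, -0.1207, 0.0253]
tool_rot: [-0.317, 0.948, -0.001, 0.016]
force: [0.0, -1.1, -0.2]
finger_gap: 0.566
```

```bash
python3 - <<'E'
from h import *
rep()
E
```

```text
t 5.22 tcp [ 0.6235 -0.1207  0.0253] jawyaw 126.99 zaxis [ 0.031   0.0076 -0.9995] F [ 0.  -1.1 -0.2] T [ 0.01 -0.01  0.01] gap 0.566 q [-0.376  0.805  1.561  0.027  0.749 -2.612]
```

{"api": "jog_arm", "payload": {"motion": [[-0.1, 0.1, -0.35, 0, 110], [0, 0, 0, 0, 110], [0, 0, 0, 0, 180], [0, 0, 0, 0, 255], [0, 0, 0, 0, 255], [0, 0, 0, 0, 255], [0, 0, 0, 0, 255]], "squeeze": 60}}

```text
t: 5.8
tcp_pos: [0.6232, -0.1198, 0.0225]
tool_rot: [-0.317, 0.948, -0.002, 0.017]
force: [0.3, -0.4, 0.4]
finger_gap: 0.15
```

```bash
python3 - <<'E'
from h import *
rep()
E
```

```text
t 5.8 tcp [ 0.6232 -0.1198  0.0225] jawyaw 127.0 zaxis [ 0.0329  0.0068 -0.9994] F [ 0.3 -0.4  0.4] T [ 0.06  0.04 -0.02] gap 0.15 q [-0.374  0.809  1.565  0.027  0.74  -2.611]
```

Gripped, with a gap of 0.15 or about 13–14 mm. Lifting and moving towards the shaft.

{"api": "jog_arm", "payload": {"motion": [[0, 0, 1.5, 0, 255], [0, 0, 3.0, 0, 255], [0, 0, 3.0, 0, 255], [0, 0, 3.0, 0, 255], [-0.5, 1.5, 1.5, -4, 255], [-1.2, 3.2, 0, -5, 255], [-1.2, 3.2, 0, -5, 255], [-1.2, 3.2, 0, -5, 255], [-1.2, 3.2, 0, -5, 255], [-0.8, 2.2, 0, -3, 255]]}}

```text
t: 6.63
tcp_pos: [0.5619, 0.0436, 0.1475]
tool_rot: [-0.07, 0.997, -0.007, 0.019]
force: [0.6, 0.0, -0.8]
finger_gap: 0.148
```

```bash
python3 - <<'E'
from h import *
rep()
E
```

```text
t 6.63 tcp [0.5619 0.0436 0.1475] jawyaw 98.05 zaxis [ 0.0396 -0.0112 -0.9992] F [ 0.6  0.  -0.8] T [0.01 0.   0.01] gap 0.148 q [-0.117  0.545  1.696 -0.009  0.859 -1.823]
```

{"api": "jog_arm", "payload": {"motion": [[-0.8, 2.8, 0, -3, 255], [-0.8, 2.8, 0, -3, 255], [-0.3, 1.5, 0, 0, 255], [0, 0, 0, 0, 255], [0, 0, 0, 0, 255]]}}

```text
t: 7.05
tcp_pos: [0.5374, 0.123, 0.1477]
tool_rot: [-0.018, 1.0, -0.008, 0.018]
force: [1.5, -0.1, -0.3]
finger_gap: 0.145
```

```bash
python3 - <<'E'
from h import *
rep()
from station import *
for n in("scene","top"):
    d=snapshot(n); np.savez(f"{n}3.npz",**d); crop(d,*((315,120,375,190) if n=="scene" else (240,160,300,230)),7,f"pics/{n}3.png")
a=cv2.imread("pics/scene3.png");b=cv2.imread("pics/top3.png");cv2.imwrite("pics/m3.png",np.hstack([a,b])[:, :800])
E
```

```text
t 7.05 tcp [0.5374 0.123  0.1477] jawyaw 92.01 zaxis [ 0.0356 -0.0145 -0.9993] F [ 1.5 -0.1 -0.3] T [-0.07  0.01  0.01] gap 0.145 q [ 0.031  0.534  1.721 -0.021  0.851 -1.562]
```

View pics/m3.png

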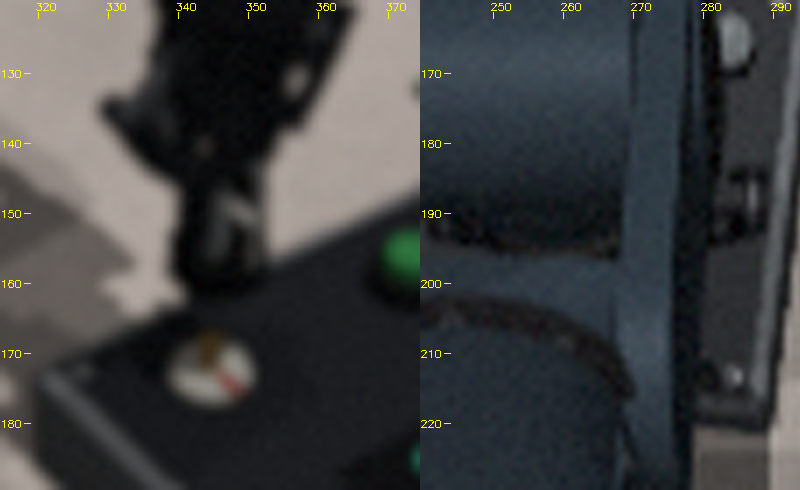

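```bash
python3 - <<'E'
from h import *
d=load("scene3.npz"); 
for off in(-.003,-.001,.001):
    c=np.array([.5374+off,.123,.1477-.0195]); print(off,w2p(d,[c+[.021,.0007,.039],c+[0.007,.0003,.039],c+[.022,0,.0],c+[0,0,0],c+[0,.022,.0]]).round(1).tolist())
print(w2p(d,[[.539,.1225,.088],[.5392,.1224,.070]]))
crop(d,330,135,365,170,20,"pics/e3.png")
E
```

```text
-0.003 [[351.1, 150.9], [347.7, 148.6], [350.3, 161.2], [345.2, 157.4], [350.5, 154.3]]
-0.001 [[351.6, 151.2], [348.2, 148.9], [350.7, 161.5], [345.7, 157.8], [351.0, 154.7]]
0.001 [[352.1, 151.6], [348.6, 149.2], [351.2, 161.9], [346.1, 158.1], [351.4, 155.0]]
[[345.33526689 168.1522626 ]
 [345.01186615 172.48365534]]
```

View pics/e3.png

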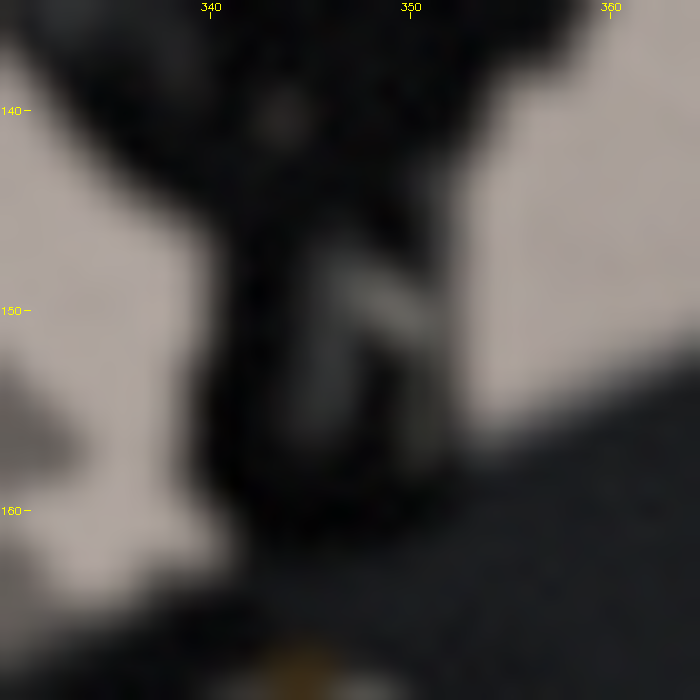

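{"api": "jog_arm", "payload": {"motion": [[0.25, 0, 0, 0, 255], [0, 0, -1.5, 0, 255], [0, 0, -1.0, 0, 255], [0, 0, 0, 0, 255], [0, 0, 0, 0, 255]]}}

```text
t: 7.57
tcp_pos: [0.5443, 0.1167, 0.1222]
tool_rot: [-0.013, 1.0, -0.008, 0.02]
force: [0.5, -0.6, 0.1]
finger_gap: 0.147
```

```bash
python3 - <<'E'
from h import *
rep()
E
```

```text
t 7.57 tcp [0.5443 0.1167 0.1222] jawyaw 91.51 zaxis [ 0.0392 -0.0156 -0.9991] F [ 0.5 -0.6  0.1] T [-0.04  0.01  0.02] gap 0.147 q [ 0.019  0.579  1.729 -0.023  0.795 -1.562]
```

{"api": "jog_arm", "payload": {"motion": [[-0.4, 0.55, 0, 0, 255], [0, 0, 0, 0, 255], [0, 0, 0, 0, 255]]}}

```text
t: 7.82
tcp_pos: [0.5408, 0.1214, 0.1225]
tool_rot: [-0.012, 1.0, -0.008, 0.02]
force: [-0.3, 0.5, -0.5]
finger_gap: 0.147
```

```bash
python3 - <<'E'
from h import *
rep()
E
```

```text
t 7.82 tcp [0.5408 0.1214 0.1225] jawyaw 91.37 zaxis [ 0.0397 -0.0158 -0.9991] F [-0.3  0.5 -0.5] T [-0.04 -0.04  0.04] gap 0.147 q [ 0.028  0.576  1.735 -0.024  0.791 -1.55 ]
```

{"api": "jog_arm", "payload": {"motion": [[-0.1, 0.1, -0.5, 0, 255], [0, 0, -0.3, 0, 255], [0, 0, 0, 0, 255], [0, 0, 0, 0, 255]]}}

```text
t: 8.15
tcp_pos: [0.5399, 0.123, 0.1148]
tool_rot: [-0.013, 1.0, -0.008, 0.021]
force: [0.2, 0.2, -0.1]
finger_gap: 0.145
```

```bash
python3 - <<'E'
from h import *
rep()
E
```

```text
t 8.15 tcp [0.5399 0.123  0.1148] jawyaw 91.42 zaxis [ 0.0416 -0.0157 -0.999 ] F [ 0.2  0.2 -0.1] T [-0.01  0.01  0.02] gap 0.145 q [ 0.031  0.587  1.743 -0.024  0.77  -1.547]
```

{"api": "jog_arm", "payload": {"motion": [[0, -0.05, -0.4, 0, 255], [0, 0, -0.2, 0, 255], [0, 0, -0.2, 0, 255], [0, 0, 0, 0, 255]]}}

```text
t: 8.48
tcp_pos: [0.5401, 0.1225, 0.106]
tool_rot: [-0.013, 1.0, -0.008, 0.021]
force: [-0.5, 0.4, -1.7]
finger_gap: 0.147
```

```bash
python3 - <<'E'
from h import *
rep()
E
```

```text
t 8.48 tcp [0.5401 0.1225 0.106 ] jawyaw 91.44 zaxis [ 0.0419 -0.0157 -0.999 ] F [-0.5  0.4 -1.7] T [-0.01  0.05  0.01] gap 0.147 q [ 0.031  0.602  1.749 -0.025  0.75  -1.548]
```

{"api": "jog_arm", "payload": {"motion": [[0, 0, -0.2, 0, 255], [0, 0, -0.2, 0, 255], [0, 0, 0, 0, 255]]}}

```text
t: 8.73
tcp_pos: [0.5393, 0.1228, 0.1015]
tool_rot: [-0.012, 1.0, -0.008, 0.02]
force: [-0.2, 0.0, 0.3]
finger_gap: 0.149
```

```bash
python3 - <<'E'
from h import *
rep()
E
```

```text
t 8.73 tcp [0.5393 0.1228 0.1015] jawyaw 91.41 zaxis [ 0.0401 -0.0152 -0.9991] F [-0.2  0.   0.3] T [0.06 0.06 0.02] gap 0.149 q [ 0.031  0.609  1.752 -0.024  0.741 -1.547]
```

{"api": "jog_arm", "payload": {"motion": [[0, 0, -0.25, 0, 255], [0, 0, -0.25, 0, 255], [0, 0, 0, 0, 255]]}}

```text
t: 8.98
tcp_pos: [0.5394, 0.1228, 0.096]
tool_rot: [-0.013, 1.0, -0.008, 0.02]
force: [-0.1, -0.3, -0.2]
finger_gap: 0.148
```

```bash
python3 - <<'E'
from h import *
rep()
E
```

```text
t 8.98 tcp [0.5394 0.1228 0.096 ] jawyaw 91.42 zaxis [ 0.0404 -0.0153 -0.9991] F [-0.1 -0.3 -0.2] T [-0.01  0.05  0.01] gap 0.148 q [ 0.031  0.618  1.755 -0.025  0.729 -1.547]
```

{"api": "jog_arm", "payload": {"motion": [[0, 0, -0.2, 0, 255], [0, 0, -0.2, 0, 255], [0, 0, -0.1, 0, 255]]}}

```text
t: 9.23
tcp_pos: [0.5395, 0.1228, 0.0908]
tool_rot: [-0.013, 1.0, -0.008, 0.02]
force: [-0.7, -0.2, 3.5]
finger_gap: 0.149
```

```bash
python3 - <<'E'
from h import *
rep()
E
```

```text
t 9.23 tcp [0.5395 0.1228 0.0908] jawyaw 91.42 zaxis [ 0.0407 -0.0152 -0.9991] F [-0.7 -0.2  3.5] T [0.06 0.26 0.01] gap 0.149 q [ 0.031  0.627  1.757 -0.025  0.717 -1.547]
```

Spring contact at TCP z≈0.091, where the estimate for home is 0.0925. I'll press in the remaining 4 mm.

{"api": "jog_arm", "payload": {"motion": [[0, 0, -0.2, 0, 255], [0, 0, -0.2, 0, 255], [0, 0, -0.2, 0, 255], [0, 0, -0.2, 0, 255]]}}

```text
t: 9.57
tcp_pos: [0.5397, 0.1228, 0.0877]
tool_rot: [-0.013, 1.0, -0.008, 0.021]
force: [-5.3, 0.3, 19.4]
finger_gap: 0.146
```

```bash
python3 - <<'E'
from h import *
rep()
E
```

```text
t 9.57 tcp [0.5397 0.1228 0.0877] jawyaw 91.46 zaxis [ 0.0423 -0.0158 -0.999 ] F [-5.3  0.3 19.4] T [-0.06  0.89 -0.04] gap 0.146 q [ 0.031  0.632  1.76  -0.026  0.708 -1.546]
```

{"api": "jog_arm", "payload": {"motion": [[0, 0, -0.2, 0, 255], [0, 0, -0.2, 0, 255], [0, 0, -0.2, 0, 255], [0, 0, -0.2, 0, 255]]}}

```text
t: 9.9
tcp_pos: [0.5396, 0.1229, 0.0878]
tool_rot: [-0.014, 1.0, -0.009, 0.023]
force: [-4.2, 0.2, 16.0]
finger_gap: 0.151
```

```bash
python3 - <<'E'
from h import *
rep()
from station import *
for n in("scene","top"):
    d=snapshot(n); np.savez(f"{n}4.npz",**d); crop(d,*((315,135,385,190)),10,f"pics/{n}4.png") if n=="scene" else cv2.imwrite("pics/top4.png",d["img"][:,:,::-1])
rep()
s=load("scene4.npz"); c=np.array([.539,.1225,.069]); print(w2p(s,[c+[.021,.0005,.039],c+[.022,0,0],c+[0,-.022,.015],c+[0,-.022,.0]]))
E
```

```text
t 9.9 tcp [0.5396 0.1229 0.0878] jawyaw 91.53 zaxis [ 0.046  -0.0167 -0.9988] F [-4.2  0.2 16. ] T [-0.04  0.77  0.01] gap 0.151 q [ 0.032  0.631  1.762 -0.028  0.703 -1.545]
t 10.0 tcp [0.5396 0.1229 0.0878] jawyaw 91.53 zaxis [ 0.0461 -0.0167 -0.9988] F [-4.6 -0.5 15.3] T [-0.01  0.73  0.02] gap 0.15 q [ 0.032  0.631  1.762 -0.028  0.703 -1.545]
[[350.64131972 166.82819896]
 [349.88558713 176.4508131 ]
 [339.99270845 172.27198468]
 [339.7471813  175.83262752]]
```

View pics/scene4.png

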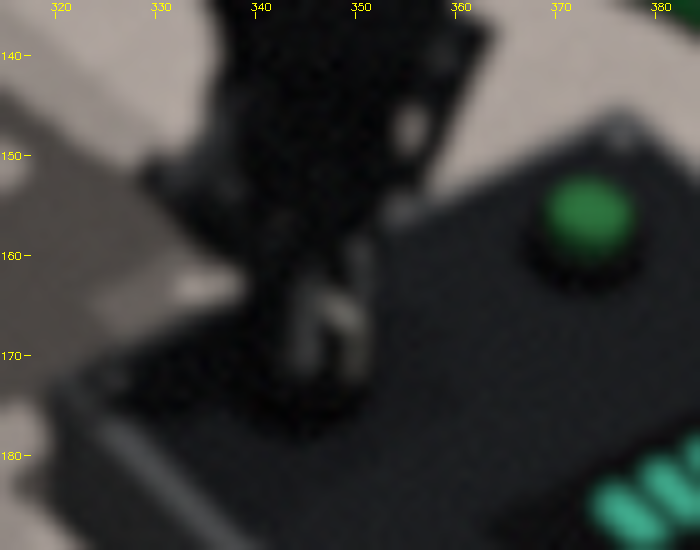

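View pics/top4.png

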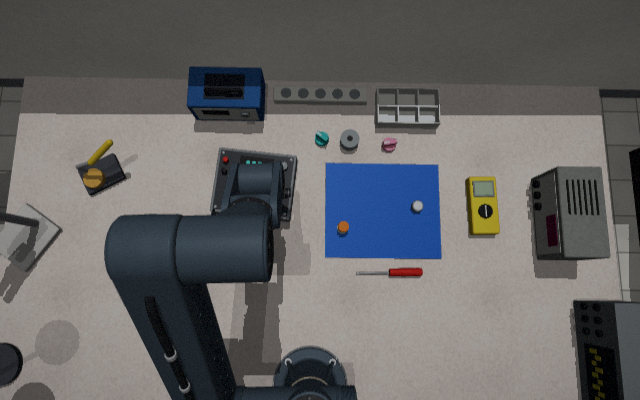

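The scene view shows the knob seated over the collar, with the mark's end at about (350.5,166.5) against a predicted (350.6,166.8). The green button is up at (373,156). The top view shows the other items where they were. The push is steady at 15–16 N, against the 8 N needed.

```bash
python3 - <<'E'
from station import *
print(sign_off())
E
```

```text
the job is handed in; nothing more can be done
None
```

The job is handed in at about 10 s of the 48 s allowed. The button was pressed and sprang back, and the knob is on the shaft, still gripped and pressed down.

- **Button:** pressed until it bottomed at about 20 N, with the TCP at z = 0.0778 against an expected 0.078. Pictures afterwards showed it back up.
- **Knob:** gripped across the bar at 60 N and turned to about 1.5° yaw. The red tick read between about 0° and 5° depending on the method, and I aimed for 1–2°. The knob slid about 14 mm down the shaft with no noticeable force.
- **Press:** the spring took up at TCP z ≈ 0.091 and the shaft bottomed at 0.0878. At hand-in the push was steady at about 15 N, against the 8 N needed.
- **Last pictures:** the pointer end was where the fitted pose predicts, and the other objects looked unmoved.

**Not confirmed:**
- The gripper picked up about 2.8° of tilt over the moves, leaving the knob roughly 1° off upright unless the shaft squares it up.
- The collar is hidden under the knob, so full plunger travel is judged from force and height, not seen.

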